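# Open a tight jar of olives on the grip mat

### The job

Carry the short glass jar of olives, closed and upright, onto the black rubber mat and stand it there with its whole foot on the rubber. There unscrew its tight lid anticlockwise, leaning down on it so that the jar grips the mat instead of turning along, and stop turning as soon as the threads let go, after about a quarter turn. Finish while still holding the lid, level and just above the mouth of the open jar without touching it, the jar standing on the mat; do not disturb the pepper mill, the tall jar or the steel pot.

Things in the scene. Friction and masses are not known exactly. Their poses are not given: they have to be found in the camera images.
- jar: The short round glass jar of green olives, loose, 70 mm across, 108 mm high with its lid on, 0.4 to 0.65 kg, foot ring 60 mm across. Origin at the centre of its underside, z up. The straight body ends 80 mm up; the shoulder runs in to a 50 mm wide neck 88 mm up. It starts closed and upright on the bare steel bench. It can be lifted by its screwed-on lid.
- jar_lid: The jar's steel twist-off lid, 62 mm across, 18 mm high with a ribbed skirt, 30 g. Origin at the centre of the skirt's lower edge (90 mm above the jar's underside when closed), z up; its flat top is 18 mm above. Beside the skirt all is free down to 5 mm below its edge. Once its threads are free (see thread) it lifts straight off, its lugs clear of the glass threads within 10 mm.
- jar_mouth (a point): Centre of the jar's glass rim, 105.5 mm above the jar's underside.
- thread (a joint): How far the lid has been unscrewed relative to the jar: 0 rad at the start (tight), growing anticlockwise seen from above; it resists with about 0.45 N m and the lid rises 1.4 mm per rad. Its three lugs are free of the threads from about 1.2 rad (70 degrees) on; past about 1.75 rad they catch the next threads. The value stays when the lid is lifted off.
- grip_mat: Black rubber anti-slip mat on the bench, 220 mm (its x) by 180 mm (its y), 4 mm thick, immovable. Origin at the centre of its underside. It grips about twice as well as the steel bench: leaning on the jar's lid with 15 to 25 N holds the jar while the lid is turned; the jar's own weight is not enough.
- pepper_mill: Bystander: turned dark wooden pepper mill, 54 mm across, 132 mm high, origin at the centre of its underside.
- tall_jar: Bystander: a taller closed glass jar with a paper label, 66 mm across, 150 mm high, origin at the centre of its underside.
- steel_pot: Bystander: small open steel pot, 90 mm across, 75 mm high, origin at the centre of its underside.
Mind the look-alikes: they are no part of the job. Of the things like the jar_lid, leave any that is orange or pink; of the rest the larger one is meant.

How it is judged (in metres and radians):
On the way, in this order (a step that is already met when the one before it is completed fails the run):
1. the closed jar stands upright on the rubber mat, its whole foot on it (x of jar in the frame of grip_mat between -0.08 and 0.08 m and y of jar in the frame of grip_mat between -0.06 and 0.06 m and z of jar in the frame of grip_mat below 0.008 m and angle between jar's own z axis and vertical below 0.08 rad and contact force between jar and grip_mat above 2 N and value of joint thread below 0.15 rad), for 0.2 s.
2. the lid is being unscrewed while the jar is pressed down on the mat (more than 8 N) (x of jar in the frame of grip_mat between -0.08 and 0.08 m and y of jar in the frame of grip_mat between -0.06 and 0.06 m and z of jar in the frame of grip_mat below 0.008 m and angle between jar's own z axis and vertical below 0.08 rad and contact force between jar and grip_mat above 8 N and value of joint thread between 0.2 and 1 rad), for 0.1 s.
3. the lid is unscrewed until its threads are free, the jar still on the mat (x of jar in the frame of grip_mat between -0.08 and 0.08 m and y of jar in the frame of grip_mat between -0.06 and 0.06 m and z of jar in the frame of grip_mat below 0.008 m and angle between jar's own z axis and vertical below 0.08 rad and value of joint thread above 1.12 rad), for 0.1 s.
At the end, for the whole second after the job is handed in: The open jar stands upright and still with its whole foot on the rubber mat. The fingers hold the lid still, level within 11 degrees, its lower edge 3 to 70 mm above the jar's rim and centred over the mouth within 25 mm, not touching the jar (all of step 3 and contact force between jar and grip_mat above 2 N and linear speed of jar below 0.02 m/s and z of jar_lid in the frame of jar_mouth between 0.003 and 0.07 m and horizontal distance between jar_lid and jar_mouth below 0.025 m and angle between jar_lid's own z axis and vertical below 0.2 rad and linear speed of jar_lid below 0.03 m/s and contact force between the fingers and jar_lid above 1 N and contact force between jar_lid and jar below 0.1 N); the arm keeps its last pose, push and grip.
It fails at once if the pepper mill, the tall jar or the steel pot is shifted by more than 30 mm or tipped (distance of any of pepper_mill, tall_jar, steel_pot from where it was at the start of the episode above 0.03 m or angle between any of pepper_mill, tall_jar, steel_pot's own z axis and vertical above 0.3 rad).
It fails at once if the jar is tipped by more than 25 degrees (angle between jar's own z axis and vertical above 0.44 rad).
It fails at once if the lid is turned on well past the point where its threads let go (more than 1.75 rad) (value of joint thread above 1.75 rad).
It also fails if it takes over 48 s, if anything falls off the work surface, if the arm or the gripper's body presses on something with over 40 N, if the wrist force passes 120 N, or if a joint passes its speed limit or range.

### The arm

A 6-joint arm with a two-finger parallel gripper is mounted at the origin on the work surface. World frame = base frame: x ahead of the robot, y to its left, z up, the work surface at z = 0. Lengths are in mm, angles in rad, forces in N, time in s.
With the tool pointing down it reaches from about 300 to 875 mm from the base axis. Payload 6.4 kg.
Tool frame: the origin (TCP) lies at the very end of the fingers, on their centre line; the grasp point (between the pads) lies 19 mm behind it; z points along the fingers, y is the line along which they close (so a half turn about z gives the same grasp; the last joint's range is limited). The gripper opens to 88 mm and grips with 3 to 60 N. Pads are 18 mm wide; open, the fingers measure 123 mm over their backs; the gripper's body (75 mm by 187 mm) begins 45 mm behind the grasp point.
Start: joints at [-0.206, 0.181, 1.607, -0, 1.354, -0.206], TCP at [575.014, 0.015, 238.714] pointing down, gripper open.
Joint ranges: [-2.99, 2.99], [-0.89, 2.07], [0.3, 2.58], [-1.14, 4.28], [0, 2.63], [-3.12, 3.12]. Speed limits (rad/s): [2.57, 2.57, 3.01, 3.14, 3.14, 3.14].

### API

Orientations are given as a unit quaternion [w, x, y, z].
In Python, from station import bot gives the robot as it stands. The module is installed in compiled form; this text tells all that it offers.
- The arm moves only by the tool servo_tool, never from a script. Its arguments are lists of equal length, an entry for each row: "xyz": the shift along the tool's x, y, z in m, a list of three; "turn": the turn, a rotation vector about the tool's x, y, z in degrees, a list of three; "fingers": the gripper command: -1 is shut, 1 is fully open, values between are in proportion. A call has 1 to 10 rows; each row is the pose to reach, as a shift and turn from the pose commanded when the call began, along the tool's axes at that moment; what a row does not reach only later rows make up. A row lasts 1/12 s, in which the tool goes at most 41.7 mm and 7.16 degrees, less where a joint would pass 70% of its speed; a pose out of reach is approached as far as the arm can. A call with a gripper value outside its range is refused whole. The fingers move at their own pace and stop on an object; "grip_force" is the grip in N (left out, the last holds). Time passes only in rows, so rows that repeat a pose let the fingers close. It gives the time, the measured TCP pose, the force, the opening and the grip force at its end, in the units of the state.
- bot.observe(): the state, without advancing time (a new reading comes with each control period).
- bot.get_image(name): name is "scene" or "side" or "wrist"; returns the picture (480x640x3 uint8, red, green, blue); there is no depth.
- bot.camera_model(name): a dict with "fovy" (degrees; the focal length in pixels is half the picture's height over the tangent of half this angle, whatever the lens; pixels are square), "cx", "cy" (the principal point, pixels), "R" (3x3) and "t" (3): a world point X has camera coordinates R X + t. Camera axes: x right, y down, z forward; pixel columns grow to the right and rows downward; lengths in mm; the calibration is good to about 2 mm. A picture is of the moment at which its call begins: read the wrist's pose just before it. camera_model takes no time and is no camera call; for the wrist camera it gives the pose at the moment of the call.
- bot.hand_in(): hands the job in; it is judged then, once.
The state is a dict: "clock": time; "joints": joint angles; "joint_vel": joint speeds; "joint_torque": joint torques, N m; "tcp_pos": TCP position; "eef_rot": TCP orientation; "force": force on the tool from outside, world axes, zero at the start; "torque": the same for the moment, N m; "width": opening from 0.0 (shut) to 1.0 (fully open); "grasp_force": force on a finger pad.
Only numpy, scipy, OpenCV 4.12 (cv2) and the standard library are available. Lean on these libraries where they do the work, as an engineer would, in place of code of your own. Each camera call takes 0.05 s, during which the arm holds its last target. There are 200 camera calls.

## Working session

There is one attempt and no reset: what is moved stays moved. The work goes in short steps, Python scripts to look and compute and a tool call to move; the robot and the scene stay as the last step left them, time stands still between calls to the robot, and variables do not carry over. Pictures are saved under pics/ and viewed, at most 10 in all, crops included, and the job is handed in when it is done.

Besides the shell and the picture viewer there is one more tool, called by a JSON object that holds its "name" and its "arguments", one argument or row to a line. servo_tool: Moves the arm, as the interface text tells. Its arguments: {"type":"object","properties":{"xyz":{"type":"array"},"turn":{"type":"array"},"fingers":{"type":"array"},"grip_force":{"type":"number"}},"required":["xyz","turn","fingers"]}

```bash
mkdir -p pics
python3 - <<'E'
from station import bot
import cv2
s=bot.observe();print(s)
for n in("scene","side"):
    m=bot.camera_model(n);print(n,m)
    cv2.imwrite(f"pics/{n}1.png",bot.get_image(n)[:,:,::-1])
E
```

```text
{'clock': 0.0, 'joints': array([-2.06284976e-01,  1.81508569e-01,  1.60794770e+00, -3.23070508e-05,
        1.35377034e+00, -2.06310881e-01]), 'joint_vel': array([-0.00035456, -0.00091011, -0.00169024,  0.00116422,  0.00028411,
        0.00021843]), 'joint_torque': array([-5.85923790e-04, -4.33866942e+01, -3.41848969e+01,  7.00952648e-02,
        3.87157314e-02, -1.54040990e-04]), 'tcp_pos': array([5.74499504e+02, 1.20839235e-01, 2.37857527e+02]), 'eef_rot': array([-6.75139618e-04,  7.07094917e-01,  7.07118173e-01, -4.60306663e-04]), 'force': array([ 0.85063705, -0.15165813, -1.03294228]), 'torque': array([0.00553309, 0.01226153, 0.02470082]), 'grasp_force': 0.0, 'width': 0.9993674655437714}
scene {'fovy': 50.66152131472638, 'cx': 318.3006230677381, 'cy': 240.25884714168728, 'R': array([[-0.50823323,  0.86117614, -0.00863974],
       [ 0.70661108,  0.4112378 , -0.57583353],
       [-0.49234111, -0.29876267, -0.81752131]]), 't': array([ 220.84131884, -338.72199456, 1263.09651938])}
side {'fovy': 51.43229557752278, 'cx': 309.70056509426325, 'cy': 239.93692865699884, 'R': array([[ 9.90969484e-01, -1.34085453e-01, -7.56584341e-04],
       [-9.62823427e-02, -7.07632783e-01, -6.99989682e-01],
       [ 9.33230497e-02,  6.93741260e-01, -7.14152556e-01]]), 't': array([-535.98403371,  167.30950446,  830.81472456])}
```

View pics/scene1.png

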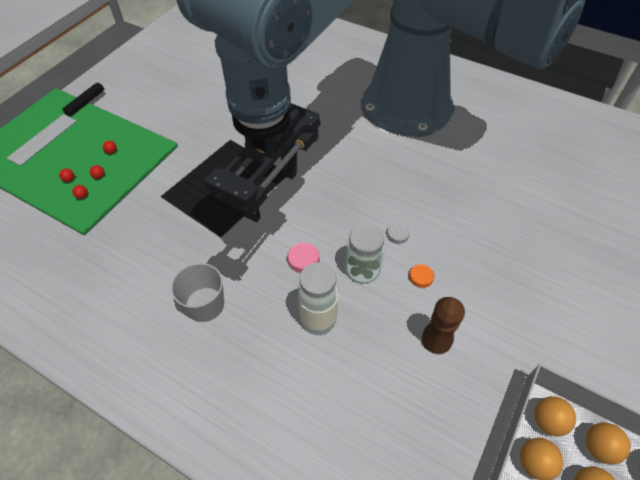

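View pics/side1.png

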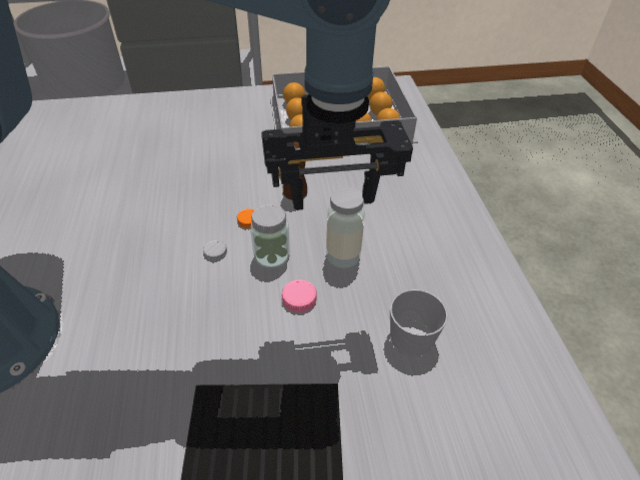

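The olive jar's lid is at scene (366,238) / side (269,217). The candidates are that steel lid on the jar, the small loose steel lid at scene (398,233), the orange one at (422,275) and the pink one at (303,257). The one meant is the larger steel one on the olive jar. The tall jar's lid at (318,278) belongs to a bystander. The mat is at scene (225,188), partly hidden.

```bash
cat > h.py <<'E'
from station import bot
import numpy as np, cv2
def ray(n,u,v,m=None):
    m=m or bot.camera_model(n); f=240/np.tan(np.radians(m["fovy"]/2))
    R=np.array(m["R"]);t=np.array(m["t"])
    return -R.T@t, R.T@np.array([(u-m["cx"])/f,(v-m["cy"])/f,1])
def pt(n,u,v,z,m=None):
    c,d=ray(n,u,v,m); return (c+d*(z-c[2])/d[2]).round(1)
def proj(n,X,m=None):
    m=m or bot.camera_model(n); f=240/np.tan(np.radians(m["fovy"]/2))
    p=np.array(m["R"])@np.array(X)+m["t"]; return np.array([m["cx"],m["cy"]])+f*p[:2]/p[2]
E
python3 - <<'E'
from h import *
a=cv2.imread("pics/scene1.png");b=cv2.imread("pics/side1.png")
c=np.hstack([cv2.resize(a[195:345,270:480],None,fx=2,fy=2.6,interpolation=2)[:390],cv2.resize(b[170:320,190:380],(380,390),interpolation=2)])
cv2.imwrite("pics/crop.png",c)
print("lid",pt("scene",366,238,108),pt("side",269,217,108))
print("tall lid",pt("scene",318,277,150),pt("side",346,203,150))
print("pepper",pt("scene",450,307,125)); print("pot",pt("scene",198,280,75),pt("side",417,311,75))
for u,v in((232,141),(162,195),(223,236)):print("mat scene",pt("scene",u,v,4))
for u,v in((195,384),(339,384),(182,479),(343,479)):print("mat side",pt("side",u,v,4))
E
```

```text
lid [486.3 129.6 108. ] [484.6 121.1 108. ]
tall lid [619.7 110.2 150. ] [615.7  92.9 150. ]
pepper [549.6 309.8 125. ]
pot [692.4 -91.8  75. ] [698.2 -89.9  75. ]
mat scene [ 327.  -298.2    4. ]
mat scene [ 537.1 -331.2    4. ]
mat scene [ 558.6 -151.6    4. ]
mat side [ 344.4 -129.2    4. ]
mat side [ 565.  -159.1    4. ]
mat side [ 330.6 -268.5    4. ]
mat side [ 545.9 -297.7    4. ]
```

View pics/crop.png

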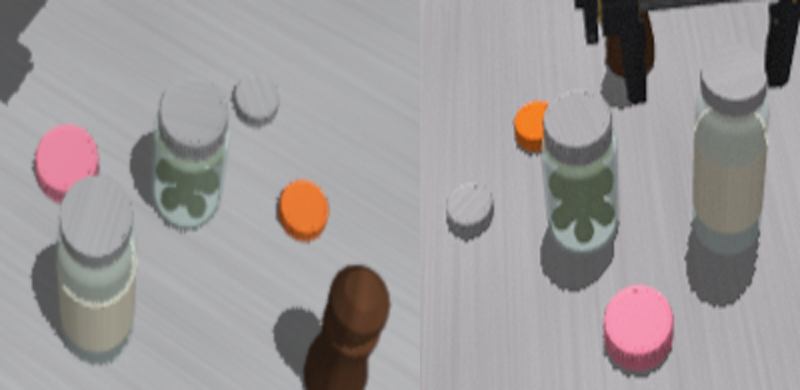

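The crop confirms the steel lid on the olive jar is larger than the loose one. I'll go above the jar for a close look.

{"name": "servo_tool", "arguments": {
  "xyz": [
    [0.03, -0.02, 0],
    [0.06, -0.04, 0],
    [0.09, -0.06, 0],
    [0.12, -0.08, 0],
    [0.125, -0.09, 0],
    [0.125, -0.09, 0],
    [0.125, -0.09, 0],
    [0.125, -0.09, 0],
    [0.125, -0.09, 0]
  ],
  "turn": [
    [0, 0, 6],
    [0, 0, 12],
    [0, 0, 18],
    [0, 0, 24],
    [0, 0, 30],
    [0, 0, 36],
    [0, 0, 42],
    [0, 0, 45],
    [0, 0, 45]
  ],
  "fingers": [1, 1, 1, 1, 1, 1, 1, 1, 1]
}}

```text
clock: 0.85
tcp_pos: [484.6, 125.2, 238.4]
eef_rot: [-0.0, 0.924, 0.382, -0.0]
force: [0.1, 0.1, 0.7]
width: 0.999
grasp_force: 0.0
```

Run:
```python
from h import *
s=bot.observe();print(s["tcp_pos"],s["eef_rot"],s["joints"])
m=bot.camera_model("wrist");print(m)
im=bot.get_image("wrist");cv2.imwrite("pics/w1.png",im[:,:,::-1])
im=bot.get_image("scene");cv2.imwrite("pics/scene2.png",im[:,:,::-1])
print("exp",proj("wrist",[485,125,108],m))
```

```text
[484.62985742 125.20992314 238.40646439] [-1.12900373e-04  9.24141797e-01  3.82049523e-01 -2.97808470e-04] [ 1.52662360e-02  1.30084992e-02  1.79015599e+00 -9.41300917e-06
  1.33906508e+00  8.02038605e-01]
{'fovy': 63.40838867890717, 'cx': 322.39180213206964, 'cy': 239.2403195527223, 'R': array([[ 7.05490908e-01, -7.08718392e-01,  9.05248017e-04],
       [-6.73695884e-01, -6.70230231e-01,  3.11328273e-01],
       [-2.20037348e-01, -2.20249128e-01, -9.50301998e-01]]), 't': array([-253.76687171,  368.59040759,  524.38527715])}
exp [322.26232057 228.01374545]
```

View pics/w1.png

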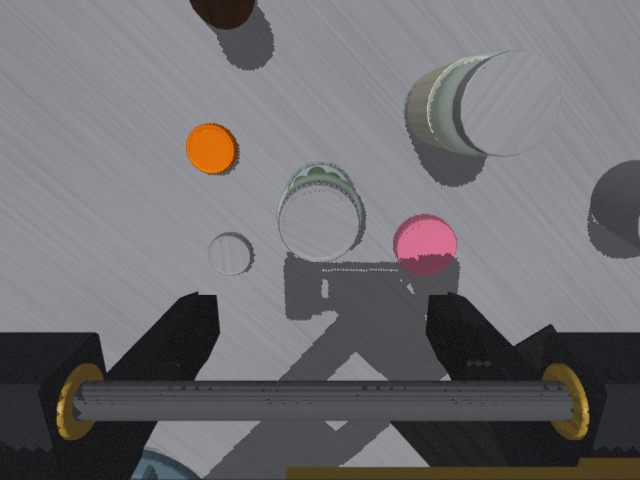

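The wrist view shows the lid top centred at about (319.5,222), 83 px wide. The fingers are at left and right, the small lid is at (231,253), the tall jar's lid at (511,103) and the pink one at (425,244).

Run:
```python
from h import *
m=bot.camera_model("wrist")
P=pt("wrist",319.5,222,108,m);print(P,"tall",pt("wrist",511,103,150,m))
s=bot.observe();q=s["eef_rot"]
from scipy.spatial.transform import Rotation as Ro
print(Ro.from_quat([*q[1:],q[0]]).inv().apply(P-s["tcp_pos"]))
im=cv2.imread("pics/scene2.png")
k=(cv2.inRange(im,(0,0,0),(55,55,55)));k[:120]=0;k[:,300:]=0
k=cv2.morphologyEx(k,cv2.MORPH_CLOSE,np.ones((5,5)));k=cv2.morphologyEx(k,cv2.MORPH_OPEN,np.ones((5,5)))
for c in cv2.findContours(k,0,2)[0]:
    if cv2.contourArea(c)>1500:
        b=cv2.approxPolyDP(c,8,True)[:,0];print([ (tuple(x),pt("scene",*map(float,x),4).tolist()) for x in b])
```

```text
[487.  129.5 108. ] tall [622.1 110.3 150. ]
[  4.80636146  -1.54493531 130.42599775]
[((np.int32(233), np.int32(142)), [328.6, -294.2, 4.0]), ((np.int32(164), np.int32(194)), [532.8, -329.3, 4.0]), ((np.int32(217), np.int32(234)), [560.7, -165.2, 4.0]), ((np.int32(285), np.int32(177)), [360.0, -129.5, 4.0])]
```

{"name": "servo_tool", "arguments": {
  "xyz": [
    [0.005, -0.0015, 0.03],
    [0.005, -0.0015, 0.06],
    [0.005, -0.0015, 0.09],
    [0.005, -0.0015, 0.11],
    [0.005, -0.0015, 0.125],
    [0.005, -0.0015, 0.14],
    [0.005, -0.0015, 0.15],
    [0.005, -0.0015, 0.151],
    [0.005, -0.0015, 0.151]
  ],
  "turn": [
    [0, 0, 0],
    [0, 0, 0],
    [0, 0, 0],
    [0, 0, 0],
    [0, 0, 0],
    [0, 0, 0],
    [0, 0, 0],
    [0, 0, 0],
    [0, 0, 0]
  ],
  "fingers": [1, 1, 1, 1, 1, 1, 1, 1, 1]
}}

```text
clock: 1.7
tcp_pos: [487.2, 129.5, 87.3]
eef_rot: [-0.0, 0.924, 0.383, -0.001]
force: [0.5, -0.5, 1.2]
width: 0.997
grasp_force: 0.0
```

{"name": "servo_tool", "arguments": {
  "xyz": [
    [0, 0, 0],
    [0, 0, 0],
    [0, 0, 0],
    [0, 0, 0],
    [0, 0, 0],
    [0, 0, 0],
    [0, 0, 0],
    [0, 0, 0],
    [0, 0, 0]
  ],
  "turn": [
    [0, 0, 0],
    [0, 0, 0],
    [0, 0, 0],
    [0, 0, 0],
    [0, 0, 0],
    [0, 0, 0],
    [0, 0, 0],
    [0, 0, 0],
    [0, 0, 0]
  ],
  "fingers": [-1, -1, -1, -1, -1, -1, -1, -1, -1],
  "grip_force": 45
}}

```text
clock: 2.45
tcp_pos: [487.6, 129.9, 88.2]
eef_rot: [-0.0, 0.924, 0.383, 0.0]
force: [-2.6, 2.2, 6.3]
width: 0.691
grasp_force: 46.1
```

{"name": "servo_tool", "arguments": {
  "xyz": [
    [0, 0, -0.005],
    [0, 0, -0.015],
    [0, 0, -0.03],
    [0, 0, -0.045],
    [0, 0, -0.055],
    [0, 0, -0.06],
    [0, 0, -0.06],
    [0, 0, -0.06]
  ],
  "turn": [
    [0, 0, 0],
    [0, 0, 0],
    [0, 0, 0],
    [0, 0, 0],
    [0, 0, 0],
    [0, 0, 0],
    [0, 0, 0],
    [0, 0, 0]
  ],
  "fingers": [-1, -1, -1, -1, -1, -1, -1, -1]
}}

```text
clock: 3.12
tcp_pos: [487.2, 129.5, 147.5]
eef_rot: [0.0, 0.924, 0.383, -0.0]
force: [-0.9, 0.3, -6.5]
width: 0.691
grasp_force: 45.9
```

{"name": "servo_tool", "arguments": {
  "xyz": [
    [-0.006, 0.005, 0],
    [-0.018, 0.015, 0],
    [-0.035, 0.028, 0],
    [-0.052, 0.041, 0],
    [-0.069, 0.054, 0],
    [-0.086, 0.068, 0],
    [-0.103, 0.081, 0],
    [-0.12, 0.095, 0],
    [-0.134, 0.106, 0],
    [-0.142, 0.112, 0]
  ],
  "turn": [
    [0, 0, 0],
    [0, 0, 0],
    [0, 0, 0],
    [0, 0, 0],
    [0, 0, 0],
    [0, 0, 0],
    [0, 0, 0],
    [0, 0, 0],
    [0, 0, 0],
    [0, 0, 0]
  ],
  "fingers": [-1, -1, -1, -1, -1, -1, -1, -1, -1, -1]
}}

```text
clock: 3.95
tcp_pos: [465.3, -52.1, 146.9]
eef_rot: [-0.0, 0.924, 0.382, -0.001]
force: [0.2, -0.1, -5.2]
width: 0.692
grasp_force: 46.2
```

{"name": "servo_tool", "arguments": {
  "xyz": [
    [-0.006, 0.005, 0],
    [-0.018, 0.015, 0],
    [-0.035, 0.028, 0],
    [-0.052, 0.041, 0],
    [-0.069, 0.054, 0],
    [-0.086, 0.068, 0],
    [-0.103, 0.081, 0],
    [-0.12, 0.095, 0],
    [-0.134, 0.106, 0],
    [-0.142, 0.112, 0]
  ],
  "turn": [
    [0, 0, 0],
    [0, 0, 0],
    [0, 0, 0],
    [0, 0, 0],
    [0, 0, 0],
    [0, 0, 0],
    [0, 0, 0],
    [0, 0, 0],
    [0, 0, 0],
    [0, 0, 0]
  ],
  "fingers": [-1, -1, -1, -1, -1, -1, -1, -1, -1, -1]
}}

```text
clock: 4.78
tcp_pos: [444.8, -231.1, 147.4]
eef_rot: [0.0, 0.924, 0.382, -0.0]
force: [-0.8, -0.9, -6.6]
width: 0.692
grasp_force: 46.2
```

Run:
```python
from h import *
s=bot.observe();print(s)
im=bot.get_image("side")[:,:,::-1];im2=bot.get_image("scene")[:,:,::-1]
cv2.imwrite("pics/c3.png",np.hstack([im[180:480,100:500],im2[50:350,50:450]]))
print([proj("scene",p) for p in([445,-229,4],[445,-229,60])],[proj("side",p) for p in([445,-229,4],[445,-229,60])])
```

```text
{'clock': 4.7833, 'joints': array([-7.16161631e-01,  1.22186203e-01,  1.87221905e+00, -4.04838938e-04,
        1.14720255e+00,  7.00943711e-02]), 'joint_vel': array([-0.18727097,  0.07443363, -0.0793172 ,  0.01529567,  0.0218015 ,
       -0.18401629]), 'joint_torque': array([ 8.83686449e-01, -4.00030053e+01, -3.27973545e+01,  1.49755049e-01,
        3.02360044e-02,  5.81375789e-02]), 'tcp_pos': array([ 444.83243438, -231.12505386,  147.42946631]), 'eef_rot': array([ 7.55322428e-05,  9.24011761e-01,  3.82364003e-01, -1.68532009e-04]), 'force': array([-0.84720103, -0.89694927, -6.6291033 ]), 'torque': array([ 0.02000801,  0.08706178, -0.03549832]), 'grasp_force': 46.22689407784492, 'width': 0.6920041805016451}
[array([225.70276052, 185.05804075]), array([221.48546165, 167.30613644])] [array([264.61001879, 438.89037259]), array([261.88958347, 421.62692044])]
```

View pics/c3.png

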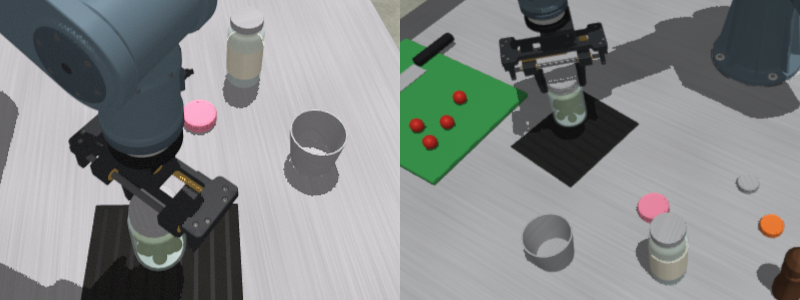

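The jar hangs upright over the middle of the mat (right half, about (568,105)) and the bystanders haven't moved. I'll lower it now.

{"name": "servo_tool", "arguments": {
  "xyz": [
    [0, 0, 0.01],
    [0, 0, 0.025],
    [0, 0, 0.04],
    [0, 0, 0.048],
    [0, 0, 0.052],
    [0, 0, 0.054],
    [0, 0, 0.056],
    [0, 0, 0.057],
    [0, 0, 0.057],
    [0, 0, 0.057]
  ],
  "turn": [
    [0, 0, 0],
    [0, 0, 0],
    [0, 0, 0],
    [0, 0, 0],
    [0, 0, 0],
    [0, 0, 0],
    [0, 0, 0],
    [0, 0, 0],
    [0, 0, 0],
    [0, 0, 0]
  ],
  "fingers": [-1, -1, -1, -1, -1, -1, -1, -1, -1, -1]
}}

```text
clock: 5.72
tcp_pos: [445.7, -229.6, 92.5]
eef_rot: [0.0, 0.924, 0.383, 0.0]
force: [-3.6, 5.2, 5.7]
width: 0.695
grasp_force: 46.4
```

{"name": "servo_tool", "arguments": {
  "xyz": [
    [0, 0, 0.0005],
    [0, 0, 0.001],
    [0, 0, 0.001],
    [0, 0, 0.001]
  ],
  "turn": [
    [0, 0, 0],
    [0, 0, 0],
    [0, 0, 0],
    [0, 0, 0]
  ],
  "fingers": [-1, -1, -1, -1]
}}

```text
clock: 6.05
tcp_pos: [445.9, -229.6, 92.3]
eef_rot: [0.0, 0.924, 0.383, 0.0]
force: [-5.5, 5.5, 13.2]
width: 0.698
grasp_force: 46.5
```

{"name": "servo_tool", "arguments": {
  "xyz": [
    [0, -0.0005, 0.0005],
    [0, -0.001, 0.001],
    [0, -0.001, 0.001],
    [0, -0.001, 0.001]
  ],
  "turn": [
    [0, 0, 0],
    [0, 0, 0],
    [0, 0, 0],
    [0, 0, 0]
  ],
  "fingers": [-1, -1, -1, -1]
}}

```text
clock: 6.38
tcp_pos: [445.7, -229.3, 92.1]
eef_rot: [0.001, 0.924, 0.383, 0.001]
force: [-5.0, 7.0, 18.0]
width: 0.696
grasp_force: 46.5
```

{"name": "servo_tool", "arguments": {
  "xyz": [
    [0, 0, 0],
    [0, 0, 0],
    [0, 0, 0],
    [0, 0, -0.0002],
    [0, 0, -0.0003],
    [0, 0, -0.0004]
  ],
  "turn": [
    [0, 0, -4],
    [0, 0, -8],
    [0, 0, -12],
    [0, 0, -16],
    [0, 0, -20],
    [0, 0, -20]
  ],
  "fingers": [-1, -1, -1, -1, -1, -1]
}}

```text
clock: 6.88
tcp_pos: [446.7, -231.1, 92.0]
eef_rot: [0.003, 0.843, 0.538, 0.001]
force: [-0.1, -1.6, 6.0]
width: 0.691
grasp_force: 46.4
```

Run:
```python
from h import *
s=bot.observe();print(s["force"],s["torque"],s["joints"])
```

```text
[-0.06177561 -1.60116478  5.96151916] [-0.256325    0.01387025  0.0698339 ] [-7.13665543e-01  2.07243424e-01  1.90593347e+00 -2.28849733e-04
  1.02123666e+00 -2.79531798e-01]
```

Run:
```python
from h import *
a=cv2.imread("pics/c3.png")[60:140,530:610]
b=bot.get_image("scene")[:,:,::-1];cv2.imwrite("pics/s4.png",b)
b2=b[125:205,180:260]
c=bot.get_image("wrist")[:,:,::-1]
cv2.imwrite("pics/c4.png",np.hstack([cv2.resize(x,(400,400),interpolation=2) if x.shape[0]==80 else cv2.resize(x,(400,400)) for x in(a,b2)]))
cv2.imwrite("pics/w4.png",c)
s=bot.observe();print(s["force"],s["torque"],s["tcp_pos"])
```

```text
[ 0.78726121 -1.25102225  7.17302453] [-0.27620394 -0.02730892  0.16054343] [ 446.67326291 -230.99762143   91.81408505]
```

View pics/c4.png

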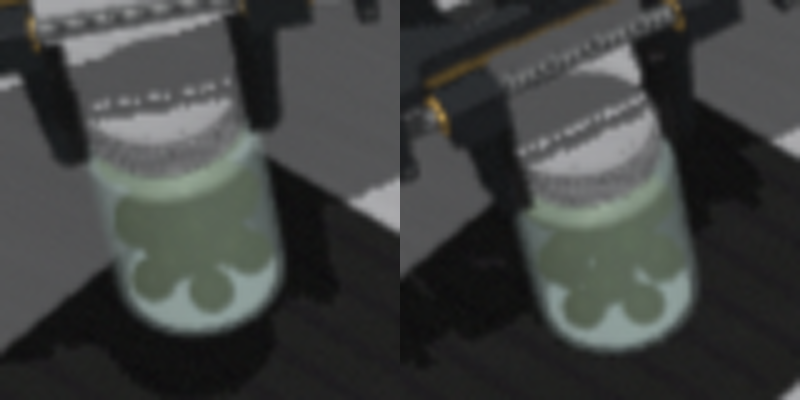

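The olives turned with the lid by roughly 15–20° while the press dropped to 6 N and the torque stayed low. The jar slipped on the mat, so I'll press harder before turning on.

{"name": "servo_tool", "arguments": {
  "xyz": [
    [0, 0, 0.001],
    [0, 0, 0.002],
    [0, 0, 0.0022],
    [0, 0, 0.0022],
    [0, 0, 0.0022]
  ],
  "turn": [
    [0, 0, 0],
    [0, 0, 0],
    [0, 0, 0],
    [0, 0, 0],
    [0, 0, 0]
  ],
  "fingers": [-1, -1, -1, -1, -1],
  "grip_force": 55
}}

```text
clock: 7.4
tcp_pos: [447.2, -231.5, 91.5]
eef_rot: [0.004, 0.844, 0.537, 0.001]
force: [-4.0, 1.6, 23.7]
width: 0.688
grasp_force: 56.7
```

Run:
```python
from h import *
s=bot.observe();print(s["force"],s["torque"],s["tcp_pos"])
```

```text
[-4.00315875  1.60181231 23.73990862] [0.25549424 1.02215811 0.07817787] [ 447.15122825 -231.4948207    91.49099329]
```

{"name": "servo_tool", "arguments": {
  "xyz": [
    [0, 0, 0],
    [0, 0, 0],
    [0, 0, 0]
  ],
  "turn": [
    [0, 0, -3],
    [0, 0, -6],
    [0, 0, -8]
  ],
  "fingers": [-1, -1, -1]
}}

```text
clock: 7.65
tcp_pos: [447.0, -231.4, 91.5]
eef_rot: [0.004, 0.804, 0.595, 0.001]
force: [-5.1, 1.7, 24.2]
width: 0.69
grasp_force: 56.7
```

Run:
```python
from h import *
s=bot.observe();print(s["force"],s["torque"],s["tcp_pos"])
```

```text
[-5.1433544   1.70758689 24.20788201] [ 0.26576887  1.21593212 -0.55292562] [ 446.99501492 -231.39263296   91.47731737]
```

{"name": "servo_tool", "arguments": {
  "xyz": [
    [0, 0, 0],
    [0, 0, 0],
    [0, 0, -0.0001],
    [0, 0, -0.0002],
    [0, 0, -0.0003],
    [0, 0, -0.0003],
    [0, 0, -0.0004]
  ],
  "turn": [
    [0, 0, -5],
    [0, 0, -10],
    [0, 0, -15],
    [0, 0, -20],
    [0, 0, -25],
    [0, 0, -30],
    [0, 0, -30]
  ],
  "fingers": [-1, -1, -1, -1, -1, -1, -1]
}}

```text
clock: 8.23
tcp_pos: [446.1, -231.7, 91.8]
eef_rot: [0.003, 0.622, 0.783, -0.001]
force: [-9.0, 1.3, 25.7]
width: 0.692
grasp_force: 56.7
```

Run:
```python
from h import *
s=bot.observe();print(s["force"],s["torque"],s["tcp_pos"])
a=cv2.imread("pics/s4.png")[125:205,180:260]
b=bot.get_image("scene")[:,:,::-1];cv2.imwrite("pics/s5.png",b)
cv2.imwrite("pics/c5.png",np.hstack([cv2.resize(x,(400,400),interpolation=2) for x in(a,b[125:205,180:260])]))
```

```text
[-9.0231819   1.25619116 25.74552586] [-0.06574365  1.74017915 -0.2215783 ] [ 446.05536998 -231.68261185   91.81338675]
```

View pics/c5.png

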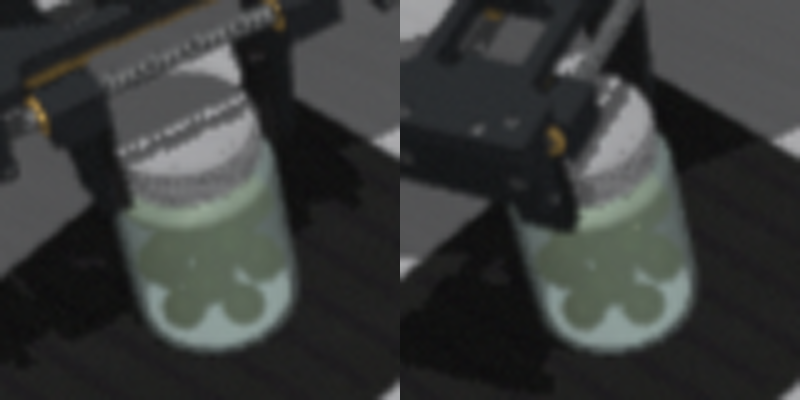

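The jar stayed still (the bottom olives are at the same place, (185,305) and (243,300) in each half). So the thread has turned about 38° plus a few degrees from the first move. I'll turn about 37° more.

{"name": "servo_tool", "arguments": {
  "xyz": [
    [0, 0, 0],
    [0, 0, 0],
    [0, 0, -0.0001],
    [0, 0, -0.0002],
    [0, 0, -0.0003],
    [0, 0, -0.0004],
    [0, 0, -0.0005],
    [0, 0, -0.0006],
    [0, 0, -0.0006]
  ],
  "turn": [
    [0, 0, -5],
    [0, 0, -10],
    [0, 0, -15],
    [0, 0, -20],
    [0, 0, -25],
    [0, 0, -30],
    [0, 0, -35],
    [0, 0, -37],
    [0, 0, -37]
  ],
  "fingers": [-1, -1, -1, -1, -1, -1, -1, -1, -1]
}}

```text
clock: 9.03
tcp_pos: [446.0, -233.0, 92.9]
eef_rot: [0.003, 0.342, 0.94, -0.003]
force: [-11.4, -2.4, 28.2]
width: 0.69
grasp_force: 56.7
```

Run:
```python
from h import *
s=bot.observe();print(s)
a=cv2.imread("pics/s5.png")[125:205,180:260]
b=bot.get_image("scene")[:,:,::-1];cv2.imwrite("pics/s6.png",b)
cv2.imwrite("pics/c6.png",np.hstack([cv2.resize(x,(400,400),interpolation=2) for x in(a,b[125:205,180:260])]))
```

```text
{'clock': 9.0333, 'joints': array([-0.71518666,  0.20642405,  1.9046327 , -0.00448504,  1.02268545,
       -1.58500819]), 'joint_vel': array([-0.00040431, -0.00040308,  0.00077876,  0.00184118, -0.001201  ,
        0.05311507]), 'joint_torque': array([  4.47577268, -26.4219135 , -21.27445757,   2.76050851,
        -1.93165138,  -0.94557378]), 'tcp_pos': array([ 446.02849546, -232.96162936,   92.87442797]), 'eef_rot': array([ 0.00298275,  0.34226169,  0.93959451, -0.0031924 ]), 'force': array([-11.36294165,  -2.35786938,  28.24684056]), 'torque': array([-0.83668502,  2.12584213, -0.40502731]), 'grasp_force': 56.68355572600376, 'width': 0.6896818443225479}
```

View pics/c6.png

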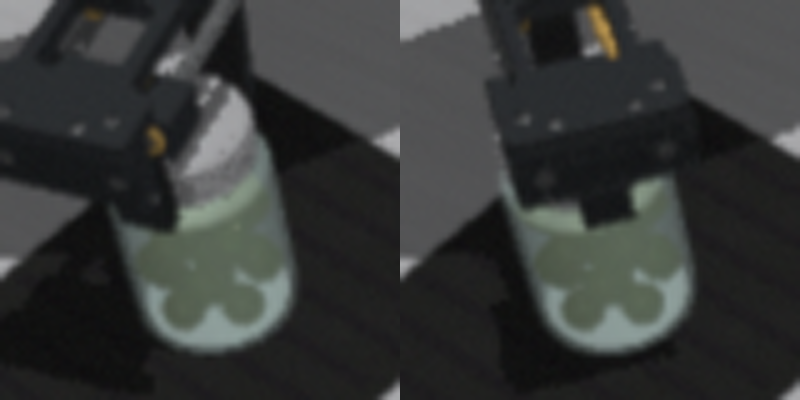

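The jar again stayed still, and the lid is about 75° or more open. I'll turn 3° more, ease off the press and lift gently.

{"name": "servo_tool", "arguments": {
  "xyz": [
    [0, 0, 0],
    [0, 0, 0],
    [0.0003, -0.0003, -0.001],
    [0.0006, -0.0006, -0.002],
    [0.0008, -0.0006, -0.003],
    [0.0008, -0.0006, -0.004],
    [0.0008, -0.0006, -0.004],
    [0.0008, -0.0006, -0.004]
  ],
  "turn": [
    [0, 0, -2],
    [0, 0, -3],
    [0, 0, -3],
    [0, 0, -3],
    [0, 0, -3],
    [0, 0, -3],
    [0, 0, -3],
    [0, 0, -3]
  ],
  "fingers": [-1, -1, -1, -1, -1, -1, -1, -1]
}}

```text
clock: 9.75
tcp_pos: [444.7, -231.2, 94.3]
eef_rot: [0.002, 0.318, 0.948, -0.002]
force: [-2.9, -5.0, 7.1]
width: 0.69
grasp_force: 56.6
```

{"name": "servo_tool", "arguments": {
  "xyz": [
    [0, 0, -0.001],
    [0, 0, -0.002],
    [0, 0, -0.003],
    [0, 0, -0.004],
    [0, 0, -0.004]
  ],
  "turn": [
    [0, 0, 0],
    [0, 0, 0],
    [0, 0, 0],
    [0, 0, 0],
    [0, 0, 0]
  ],
  "fingers": [-1, -1, -1, -1, -1]
}}

```text
clock: 10.17
tcp_pos: [443.5, -228.7, 96.0]
eef_rot: [0.0, 0.318, 0.948, 0.0]
force: [-0.5, -1.1, 1.1]
width: 0.69
grasp_force: 56.5
```

{"name": "servo_tool", "arguments": {
  "xyz": [
    [0, 0, -0.002],
    [0, 0, -0.005],
    [0, 0, -0.008],
    [0, 0, -0.012],
    [0, 0, -0.016],
    [0, 0, -0.016]
  ],
  "turn": [
    [0, 0, 0],
    [0, 0, 0],
    [0, 0, 0],
    [0, 0, 0],
    [0, 0, 0],
    [0, 0, 0]
  ],
  "fingers": [-1, -1, -1, -1, -1, -1]
}}

```text
clock: 10.67
tcp_pos: [443.8, -229.0, 112.9]
eef_rot: [0.001, 0.317, 0.948, -0.0]
force: [0.1, -0.9, 0.1]
width: 0.693
grasp_force: 56.5
```

Force is about 0, so the lid is off and the jar stays on the mat.

{"name": "servo_tool", "arguments": {
  "xyz": [
    [0, 0, -0.006],
    [0, 0, -0.012],
    [0, 0, -0.018],
    [0, 0, -0.022],
    [0, 0, -0.022],
    [0, 0, -0.022],
    [0, 0, -0.022]
  ],
  "turn": [
    [0, 0, 0],
    [0, 0, 0],
    [0, 0, 0],
    [0, 0, 0],
    [0, 0, 0],
    [0, 0, 0],
    [0, 0, 0]
  ],
  "fingers": [-1, -1, -1, -1, -1, -1, -1]
}}

```text
clock: 11.25
tcp_pos: [443.3, -228.8, 133.8]
eef_rot: [-0.0, 0.317, 0.948, 0.0]
force: [0.5, 0.5, -0.3]
width: 0.695
grasp_force: 56.5
```

Run:
```python
from h import *
s=bot.observe();print(s["force"],s["tcp_pos"])
b=bot.get_image("scene")[:,:,::-1];a=bot.get_image("side")[:,:,::-1]
cv2.imwrite("pics/c7.png",np.hstack([cv2.resize(b[95:215,160:280],(400,400),interpolation=2),cv2.resize(a[330:480,180:330],(400,400),interpolation=2)]))
```

```text
[ 0.49658312  0.47341026 -0.2732507 ] [ 443.25012988 -228.75540444  133.81710393]
```

View pics/c7.png

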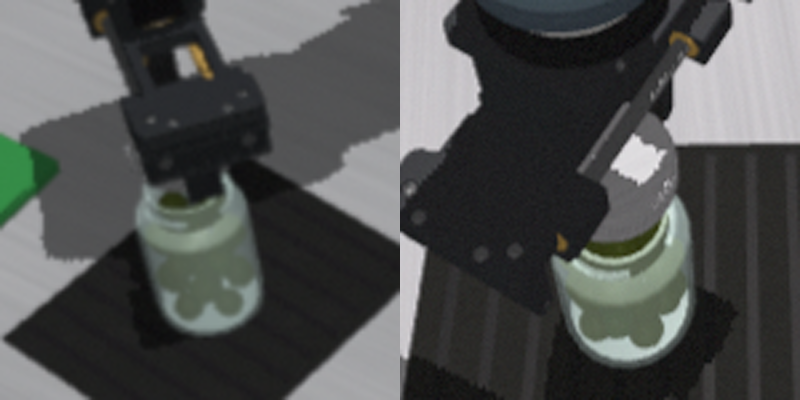

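The open jar stands on the mat at (205,250) in the left half, and the lid is held level above its mouth at (640,165) in the right half. I'm handing it in.

```bash
python3 -c "
from station import bot
print(bot.hand_in())"
```

```text
the job is handed in; nothing more can be done
None
```

I handed the job in at about 11 s of the 48 s: the open jar stands on the mat and the lid is held level above its mouth. My first press was too light and the jar turned along about 17°, so the thread angle is an estimate of 75–85° (limit 100°), and the hand-in returned no verdict.

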